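# Stand the tool case heavy end down on the sloping step

### The job

Stow the long square tool case upright on the ribbed sloping rubber step of the load bay: pick it up clear of the deck and tell from how it tips which end is the heavy one, then stand it on the step heavy end down, square on its foot so that it stays up by itself, and let go. With the light end down it would topple off the slope. Leave the torch, the wheel chock and the mug where they are.

Things in the scene. Friction and masses are not known exactly. Their poses are not given: they have to be found in the camera images.
- case_center (a point): Centre of the tool case: closed square case 180 x 50 x 50 mm, olive-grey with two thin steel bands and black caps on both ends, about 0.7 kg, lying flat on the deck. x runs along the 180 mm length, y and z across it. Both ends look alike; its contents stay near one end (centre of mass 40 to 50 mm from this point along x); which end changes from run to run and the axes do not tell.
- case_end_1 (a point): Centre of the case's end face at +x, 90 mm from its centre. The sides are smooth: gripped lightly (about 8 to 10 N) across two opposite sides, the case turns between the fingers. So gripped at its middle its heavy end sinks, and gripped near the light end it swings down and hangs heavy end below.
- case_end_2 (a point): Centre of the case's end face at -x, 90 mm from its centre. It may be the heavy or the light end, like the other.
- step_top (a point): Centre of the sloping top of the fixed step: a ribbed black rubber wedge with bright side edges. Face 160 mm along x (x points up the slope) by 180 mm along y (level), slope 17 degrees; z is its normal, leaning to the low side. Centre 38 mm above the deck, low edge 15, high edge 62 mm. Grippy: a thing stood on it does not slide. The case stood square on it has its centre 90 mm out along z.
- torch: Hand torch lying on the deck, 140 mm long, 44 mm thick, origin under its middle on the deck. Bystander.
- chock: Stepped rubber wheel chock 120 x 70 x 60 mm, origin at the centre of its underside. Bystander.
- mug: Steel mug 80 mm across, 85 mm tall, handle along its y axis, origin at the centre of its underside. Bystander.
Not all that is in view belongs to the job. What is shaped like the part that bears case_center but purple is not meant.

How it is judged:
By the outcome, as a careful person would: the job done as asked, in the order asked, and still so for the second after the job is handed in, with the robot touching nothing.
It also fails if it takes over 69 s, if anything falls off the work surface, if the arm or the gripper's body presses on something with over 40 N, if the wrist force passes 120 N, or if a joint passes its speed limit or range.

### The arm

A 7-joint arm with a two-finger parallel gripper is mounted at the origin on the work surface. World frame = base frame: x ahead of the robot, y to its left, z up, the work surface at z = 0. Lengths are in m, angles in rad, forces in N, time in s.
With the tool pointing down it reaches from about 0.35 to 0.9 m from the base axis. Payload 8.1 kg.
Tool frame: the origin (TCP) lies midway between the tips of the shut fingers; the grasp point (between the pads) lies 19 mm behind it; z points along the fingers, y is the direction in which the jaws open and shut (so a half turn about z gives the same grasp; the last joint's range is limited). The gripper opens to 92 mm and grips with 3 to 60 N. Pads are 19 mm wide; open, the fingers measure 130 mm over their backs; the gripper's body (75 mm by 190 mm) begins 47 mm behind the grasp point.
Start: joints at [1.134, 0.434, 0.025, 1.573, -0.012, 1.134, -0.075], TCP at [0.205, -0.591, 0.227] pointing down, gripper open.
Joint ranges: [-2.62, 2.62], [-0.44, 2.09], [-1.27, 1.32], [0.08, 2.57], [-1.32, 4.46], [0.12, 2], [-2.74, 2.74]. Speed limits (rad/s): [2.22, 2.22, 3.01, 3.01, 3.14, 3.14, 3.14].

### API

Orientations are given as a rotation vector (axis times angle).
In Python, from cell import monitor, get_image, get_calibration, workorder, look_for, masks_of gives the robot as it stands.
- The arm moves only by the shell command python3 -m crank 'ROWS' [FORCE]. ROWS is JSON, a list of rows, each a list of 3 entries, a list of its own where there are three numbers: the shift along the tool's x, y, z in cm, then the turn about the tool's z in degrees, then the closure in counts, from 0 (fully open) to 255 (shut). A call has 1 to 5 rows; each row shifts and turns the commanded pose from where the row before left it, along the tool's axes as they then stand; what a row does not reach is not made up. A row lasts 1/10 s, in which the tool goes at most 50 mm and 8.59 degrees, less where a joint would pass 70% of its speed; a pose out of reach is approached as far as the arm can. A call with a gripper value outside its range is refused whole. The fingers move at their own pace and stop on an object; FORCE is the grip in N (left out, the last holds). Time passes only in rows, so rows that do not move let the fingers close. It gives the time, the measured TCP pose, the force and the opening at its end, in the units of the state.
- monitor.observe(): the state, without advancing time (a new reading comes with each control period).
- get_image(name): name is "side" or "top"; returns (picture, depth): 480x640x3 uint8, red, green, blue; 480x640 float32, m along the optical axis (not along the pixel's ray), 0 where there is no reading.
- get_calibration(name): a dict with "fx", "fy", "cx", "cy" (pixels), "R" (3x3) and "t" (3): a world point X has camera coordinates R X + t. Camera axes: x right, y down, z forward; pixel columns grow to the right and rows downward; lengths in m; the calibration is good to about 2 mm. A picture is of the moment at which its call begins. get_calibration takes no time and is no camera call.
- workorder.sign_off(): hands the job in, once; it reports no verdict.
Trained networks look in the newest picture that a camera, given by its name, has taken for a name from the list of things; names that differ only in an ending like _2 or _b are one class to them, and where a whole thing is asked for, a point or a joint stands for the part that bears it (a point fixed in the world has none). Each returns a list of dicts, best first, with "score" (0 to 1); they miss things now and then, are a little off and sometimes report something else, mostly with a low value. They report only what shows in the picture. A call takes as long as a camera call. They do not tell look-alikes from the thing itself.
- look_for(label, camera): "location" ([x, y, z] in m, in world coordinates, good to about 4 mm: the middle of the surface that is visible of it).
- masks_of(label, camera): "region" (480x640 bool, what is visible of it).
The state is a dict: "clock": time; "joints": joint angles; "dq": joint speeds; "joint_efforts": joint torques, N m; "position": TCP position; "ee_rot": TCP orientation; "force": force on the tool from outside, world axes, zero at the start; "ft_torque": the same for the moment, N m; "width": opening from 0.0 (shut) to 1.0 (fully open).
Only numpy, scipy, OpenCV 4.12 (cv2) and the standard library are available. Lean on these libraries where they do the work, as an engineer would, in place of code of your own. Each camera call takes 0.05 s, during which the arm holds its last target.

## Working session

There is one attempt and no reset: what is moved stays moved. The work goes in short steps, Python scripts to look and compute and a shell command to move; the robot and the scene stay as the last step left them, time stands still between calls to the robot, and variables do not carry over. Pictures are saved under pics/ and viewed, and the job is handed in when it is done.

```bash
ls; mkdir -p pics
python3 - <<'E'
from cell import monitor, get_image, get_calibration
import cv2
print(monitor.observe())
for n in("side","top"):
    p,d=get_image(n); cv2.imwrite(f"pics/{n}0.png",p[:,:,::-1]); c=get_calibration(n); print(n,c)
E
```

```text
pics
{'clock': 0.0, 'joints': array([ 1.13438823,  0.43522839,  0.02499943,  1.57406841, -0.01161098,
        1.13398267, -0.07512831]), 'dq': array([-0.00074818, -0.00156578, -0.00047663, -0.00189732,  0.00046911,
        0.00126671, -0.00203754]), 'joint_efforts': array([ 8.67642229e-04, -6.67852950e+01,  9.85360332e-01, -3.14450419e+01,
       -6.05565123e-02,  4.30172228e-02,  2.18253354e-04]), 'position': array([ 0.20455244, -0.59005912,  0.225953  ]), 'ee_rot': array([-3.09650001e+00, -5.21470113e-01,  6.19728078e-04]), 'force': array([-0.42628784,  0.25589269, -0.20565208]), 'ft_torque': array([ 0.05762357, -0.01747422, -0.00032564]), 'width': 0.999327081703226}
side {'fx': 446.21390965354834, 'fy': 446.21390965354834, 'cx': 321.697668061219, 'cy': 243.50755958927698, 'R': array([[-0.85456679, -0.51896636, -0.01973618],
       [-0.34000429,  0.58779267, -0.73409595],
       [ 0.39257188, -0.62062363, -0.67875889]]), 't': array([0.51569985, 0.21125702, 0.81373641])}
top {'fx': 543.3522006318068, 'fy': 543.3522006318068, 'cx': 320.29506858444563, 'cy': 243.36253839881022, 'R': array([[ 0.01210205, -0.99988616, -0.00901141],
       [-0.99911649, -0.01172902, -0.04035676],
       [ 0.04024647,  0.00949185, -0.9991447 ]]), 't': array([0.04965326, 0.53605221, 1.19004325])}
```

View pics/side0.png

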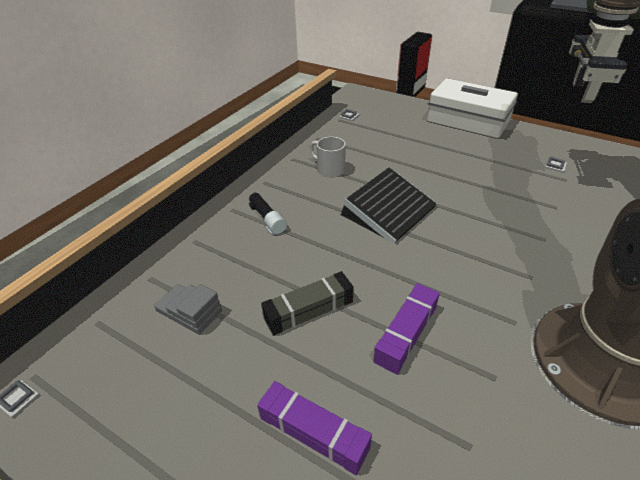

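View pics/top0.png

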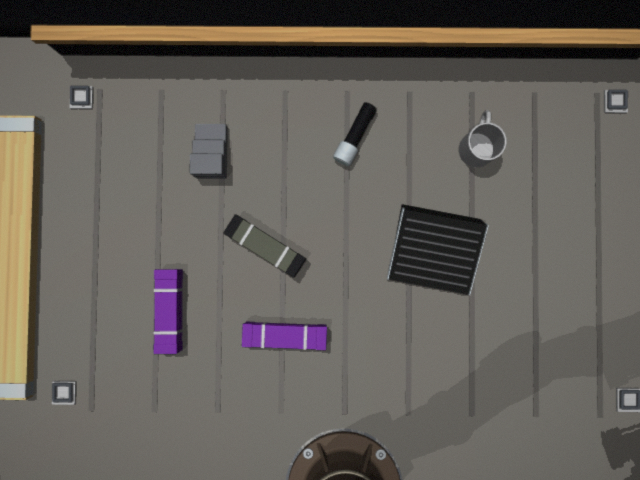

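The case is olive with black caps, at about (265,245) in the top view. The step is at (438,250), and the two purple cases are decoys. Next I'll measure both.

```bash
cat > h.py <<'E'
import numpy as np, cv2
from cell import monitor, get_image, get_calibration, look_for, masks_of
from scipy.spatial.transform import Rotation as Ro
def world(n,d):
    c=get_calibration(n); v,u=np.mgrid[0:480,0:640]
    P=np.stack([(u-c['cx'])/c['fx']*d,(v-c['cy'])/c['fy']*d,d],-1)
    return (P-c['t'])@c['R']
def pix(n,X):
    c=get_calibration(n); q=c['R']@np.asarray(X)+c['t']; return c['fx']*q[0]/q[2]+c['cx'],c['fy']*q[1]/q[2]+c['cy']
E
python3 - <<'E'
from h import *
np.set_printoptions(precision=4,suppress=True)
p,d=get_image("top"); W=world("top",d)
for l in("case_center","torch","chock","mug"):
    for r in look_for(l,"top"): print(l,r['score'],np.array(r['location']))
    for r in masks_of(l,"top"):
        m=r['region']; Q=W[m&(d>0)]; print('  mask',r['score'],m.sum(),Q.mean(0),np.percentile(Q[:,2],[5,50,95]))
        if l=="case_center":
            T=Q[(Q[:,2]>.04)]
            if len(T)>50: print('   rect',cv2.minAreaRect((T[:,:2]*1000).astype(np.float32)),np.median(T[:,2]))
for r in look_for("step_top","top"): print(r)
# step plane
reg=np.zeros((480,640),bool); reg[200:300,380:495]=1
Q=W[reg&(d>0)]; T=Q[Q[:,2]>.012]
ii=T[np.random.default_rng(0).permutation(len(T))]
A=np.c_[T[:,:2],np.ones(len(T))]; w=np.ones(len(T),bool)
for k in range(8):
    s=np.linalg.lstsq(A[w],T[w,2],rcond=None)[0]; w=abs(A@s-T[:,2])<.004
print('plane',s,w.sum(),len(T),np.degrees(np.arctan(np.hypot(*s[:2]))),np.degrees(np.arctan2(s[1],s[0])))
R=cv2.minAreaRect((T[w][:,:2]*1000).astype(np.float32));print(R,cv2.boxPoints(R)); print('z at centre',s@[R[0][0]/1e3,R[0][1]/1e3,1])
E
```

```text
case_center 0.81 [0.5328 0.1755 0.0497]
case_center 0.71 [0.335  0.1336 0.0465]
case_center 0.61 [0.3827 0.375  0.0483]
  mask 0.76 2030 [0.5283 0.1759 0.0477] [0.0328 0.05   0.0537]
   rect ((528.177490234375, 176.17713928222656), (180.26194763183594, 49.853981018066406), 58.53880310058594) 0.0501834586617389
  mask 0.74 2183 [0.3371 0.131  0.0465] [0.0143 0.0497 0.0536]
   rect ((334.9322509765625, 130.6956024169922), (180.02684020996094, 50.5444221496582), 88.79904174804688) 0.04996661001660517
  mask 0.58 2412 [0.3858 0.3797 0.0443] [0.0107 0.0492 0.0535]
   rect ((385.5485534667969, 384.508544921875), (178.8333282470703, 51.05219268798828), 1.2631152868270874) 0.04985079777099977
  mask 0.25 6672 [ 0.5244 -0.1945  0.0391] [0.0169 0.0396 0.0607]
   rect ((551.2332763671875, -201.23866271972656), (185.33885192871094, 98.97757720947266), 78.96043395996094) 0.0516105234240757
torch 0.58 [ 0.7626 -0.0172  0.0358]
  mask 0.95 1091 [ 0.7719 -0.0162  0.0353] [0.0191 0.0368 0.0449]
chock 0.92 [0.7283 0.3015 0.0419]
  mask 0.91 1918 [0.7317 0.2998 0.0406] [0.0162 0.041  0.0633]
mug 0.93 [ 0.7573 -0.2948  0.0408]
  mask 0.78 1677 [ 0.7563 -0.2922  0.0406] [0.0036 0.0374 0.0862]
{'location': [0.5263, -0.2009, 0.0374], 'score': 0.89}
{'location': [0.7315, 0.2999, 0.0425], 'score': 0.15}
plane [ 0.3023 -0.0538 -0.1275] 5650 6545 17.071520131875555 -10.08840033190877
((518.1920166015625, -195.47067260742188), (184.74606323242188, 154.02503967285156), 79.93221282958984) [[ 426.2173 -272.9585]
 [ 577.8707 -299.8841]
 [ 610.1667 -117.9828]
 [ 458.5134  -91.0573]]
z at centre 0.03967717821711256
```

```bash
cat >> h.py <<'E'
def go(x,y,z,az):
    """print what remains to target TCP; az = wanted azimuth of tool x, deg"""
    s=monitor.observe(); R=Ro.from_rotvec(s['ee_rot']).as_matrix()
    dd=R.T@(np.array([x,y,z])-s['position'])*100
    a=np.degrees(np.arctan2(R[1,0],R[0,0])); t=(a-az+180)%360-180
    print('t%.2f'%s['clock'],'pos',s['position'].round(4),'az %.1f'%a,'tilt',(R[:,2]).round(3),'F',s['force'].round(1),'w %.3f'%s['width'],'j7 %.2f'%s['joints'][6])
    print(' shift cm',dd.round(2),'turn %.1f'%t)
E
python3 -c "
from h import *
go(.528,.176,.15,58.5)"
python3 -m crank '[[[3.2,-3.6,0],0,0],[[3.2,-3.6,0],0,0],[[3.2,-3.6,0],0,0],[[3.2,-3.6,0],0,0],[[3.2,-3.6,0],0,0]]' 9
python3 -c "
from h import *
go(.528,.176,.15,58.5)"
```

```text
t0.60 pos [ 0.2047 -0.5905  0.2268] az 19.1 tilt [ 0. -0. -1.] F [0.4 1.1 0.6] w 0.999 j7 -0.08
 shift cm [ 55.65 -61.84   7.67] turn -39.4
clock: 1.1
position: [0.2974, -0.3663, 0.2269]
ee_rot: [3.097, 0.522, 0.001]
force: [1.6, -0.1, 0.8]
width: 1.0
t1.10 pos [ 0.2974 -0.3663  0.2269] az 19.1 tilt [ 0.    -0.001 -1.   ] F [ 1.6 -0.1  0.8] w 1.000 j7 -0.48
 shift cm [ 39.54 -43.69   7.67] turn -39.4
```

```bash
python3 -m crank '[[[3.2,-3.5,0],0,0],[[3.2,-3.5,0],0,0],[[3.2,-3.5,0],0,0],[[3.2,-3.5,0],0,0],[[3.2,-3.5,0],0,0]]' 9
python3 -m crank '[[[3.2,-3.5,0],0,0],[[3.2,-3.5,0],0,0],[[3.2,-3.5,0],0,0],[[0,0,0],-8,0],[[0,0,0],-8,0]]' 
python3 -m crank '[[[0,0,0],-8,0],[[0,0,0],-8,0],[[0,0,0],-7.4,0],[[0,0,0],0,0],[[0,0,0],0,0]]' 
python3 -c "
from h import *
go(.528,.176,.15,58.5)"
```

```text
clock: 1.6
position: [0.3913, -0.1485, 0.2272]
ee_rot: [3.097, 0.521, 0.001]
force: [0.8, 0.7, -0.6]
width: 1.003
clock: 2.1
position: [0.4476, -0.0177, 0.2269]
ee_rot: [-2.991, -0.961, -0.001]
force: [-0.5, 0.5, 1.2]
width: 1.003
clock: 2.6
position: [0.4472, -0.0197, 0.2268]
ee_rot: [2.744, 1.53, 0.0]
force: [-0.3, 0.3, 0.6]
width: 1.001
t2.60 pos [ 0.4472 -0.0197  0.2268] az 58.3 tilt [ 0. -0. -1.] F [-0.3  0.3  0.6] w 1.001 j7 -0.74
 shift cm [20.9  -3.42  7.68] turn -0.2
```

```bash
python3 -m crank '[[[4.2,-0.7,1.5],0,0],[[4.2,-0.7,1.5],0,0],[[4.2,-0.7,1.5],0,0],[[4.2,-0.7,1.5],0,0],[[4.1,-0.6,1.5],0,0]]' 9
python3 -m crank '[[[0,0,0],0,0],[[0,0,0],0,0],[[0,0,0],0,0]]'
python3 -c "
from h import *
go(.528,.176,.008,58.5)
p,d=get_image('side');cv2.imwrite('pics/side1.png',p[:,:,::-1])
p,d=get_image('top');cv2.imwrite('pics/top1.png',p[:,:,::-1])"
```

```text
clock: 3.1
position: [0.5278, 0.1781, 0.1511]
ee_rot: [2.743, 1.53, 0.0]
force: [1.7, -0.9, 0.4]
width: 0.998
clock: 3.4
position: [0.5272, 0.1753, 0.1518]
ee_rot: [2.742, 1.532, -0.001]
force: [0.8, -0.6, -0.5]
width: 0.997
t3.40 pos [0.5272 0.1753 0.1518] az 58.4 tilt [-0.    -0.001 -1.   ] F [ 0.8 -0.6 -0.5] w 0.997 j7 -1.22
 shift cm [ 0.12  0.02 14.38] turn -0.1
```

View pics/side1.png

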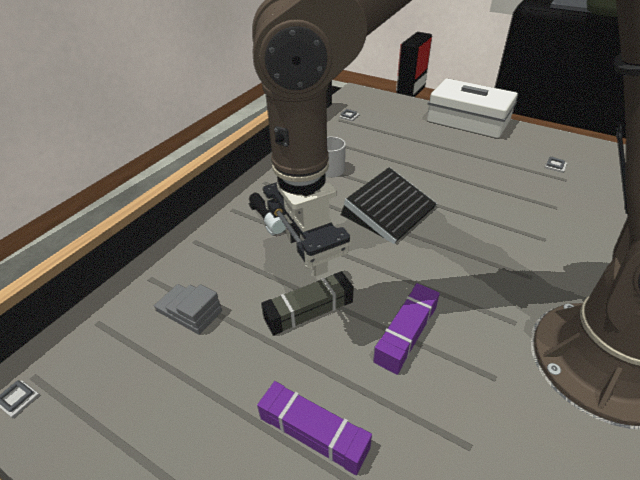

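The gripper is above the middle of the case (310,300), with the jaws across it and the bystanders clear. I'll lower, grip lightly and lift.

```bash
python3 -m crank '[[[0.1,0,3],0,0],[[0,0,3],0,0],[[0,0,3],0,0],[[0,0,3],0,0],[[0,0,2.3],0,0]]' 9
python3 -m crank '[[[0,0,0],0,0],[[0,0,0],0,0],[[0,0,0],0,0]]'
python3 -c "
from h import *
go(.528,.176,.008,58.5)"
python3 -m crank '[[[0,0,0],0,255],[[0,0,0],0,255],[[0,0,0],0,255],[[0,0,0],0,255],[[0,0,0],0,255]]' 9
python3 -m crank '[[[0,0,0],0,255],[[0,0,0],0,255],[[0,0,0],0,255],[[0,0,0],0,255],[[0,0,0],0,255]]' 9
```

```text
clock: 4.0
position: [0.5278, 0.1756, 0.0078]
ee_rot: [2.742, 1.532, -0.0]
force: [0.7, 0.2, 0.1]
width: 1.003
clock: 4.3
position: [0.5289, 0.1773, 0.0104]
ee_rot: [2.741, 1.534, 0.004]
force: [0.4, 0.4, 0.2]
width: 0.996
t4.30 pos [0.5289 0.1773 0.0104] az 58.5 tilt [ 0.002  0.001 -1.   ] F [0.4 0.4 0.2] w 0.996 j7 -1.34
 shift cm [-0.15 -0.01  0.24] turn -0.0
clock: 4.8
position: [0.5278, 0.1772, 0.0088]
ee_rot: [2.741, 1.536, 0.0]
force: [-0.2, -0.9, 0.2]
width: 0.613
clock: 5.3
position: [0.5278, 0.1772, 0.0087]
ee_rot: [2.741, 1.536, 0.0]
force: [0.9, -0.9, 0.5]
width: 0.546
```

```bash
python3 -m crank '[[[0,0,-1],0,255],[[0,0,-1],0,255],[[0,0,-1],0,255],[[0,0,-1.5],0,255],[[0,0,-1.5],0,255]]' 9
python3 -m crank '[[[0,0,-2],0,255],[[0,0,-2],0,255],[[0,0,0],0,255],[[0,0,0],0,255],[[0,0,0],0,255]]' 9
python3 -c "
from h import *
go(.528,.176,.008,58.5)
p,d=get_image('side');cv2.imwrite('pics/side2.png',p[:,:,::-1])
p,d=get_image('top');cv2.imwrite('pics/top2.png',p[:,:,::-1])"
```

```text
clock: 5.8
position: [0.5276, 0.1771, 0.07]
ee_rot: [-2.741, -1.536, 0.0]
force: [0.1, -0.4, -7.2]
width: 0.541
clock: 6.3
position: [0.5271, 0.1767, 0.1079]
ee_rot: [-2.741, -1.536, 0.002]
force: [-0.2, 0.5, -7.8]
width: 0.545
t6.30 pos [0.5271 0.1767 0.1079] az 58.5 tilt [-0.001 -0.001 -1.   ] F [-0.2  0.5 -7.8] w 0.545 j7 -1.26
 shift cm [-0.    0.12  9.99] turn 0.0
```

View pics/side2.png

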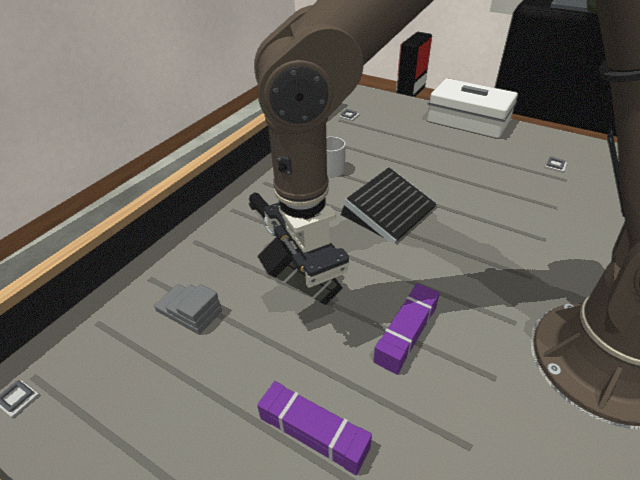

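```bash
python3 -c "
from h import *
p,d=get_image('side');W=world('side',d)
for (u,v) in [(272,255),(280,262),(325,292),(332,288),(328,296),(322,300)]: print(u,v,p[v,u],W[v,u].round(3))
cv2.imwrite('pics/crop2.png',cv2.resize(p[210:330,230:380,::-1],None,fx=4,fy=4))"
```

```text
272 255 [29 33 31] [0.557 0.232 0.189]
280 262 [21 20 24] [0.535 0.24  0.19 ]
325 292 [48 49 43] [0.493 0.167 0.066]
332 288 [52 55 49] [0.485 0.154 0.069]
328 296 [ 6 10  6] [0.488 0.164 0.054]
322 300 [ 7 17 19] [0.495 0.176 0.05 ]
```

View pics/crop2.png

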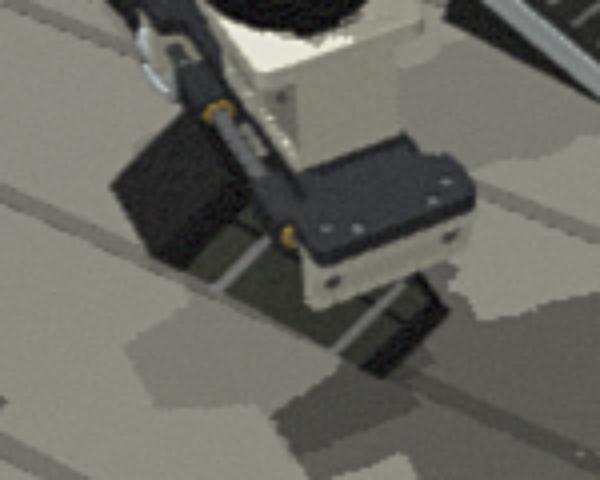

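The end nearer the robot (small x and y, at (328,296)) hangs at z about 0.05. The far end at (275,258) is up at z 0.19. So the near end is heavy and the far end, along az 58°, is light. I'll set the case down and regrip it near the light end.

```bash
python3 -m crank '[[[0,0,2],0,255],[[0,0,2],0,255],[[0,0,1],0,255],[[0,0,0.8],0,255],[[0,0,0.8],0,255]]' 9
python3 -m crank '[[[0,0,0.8],0,255],[[0,0,0.8],0,255],[[0,0,0.8],0,255],[[0,0,0.5],0,255],[[0,0,0.2],0,255]]' 9
python3 -m crank '[[[0,0,0],0,255],[[0,0,0],0,255]]' 9
python3 -c "
from h import *
go(.528,.176,.008,58.5)
p,d=get_image('side');
cv2.imwrite('pics/crop3.png',cv2.resize(p[210:350,210:400,::-1],None,fx=4,fy=4))"
```

```text
clock: 6.95
position: [0.5309, 0.1812, 0.0447]
ee_rot: [-2.738, -1.537, -0.013]
force: [2.4, 6.4, 11.5]
width: 0.542
clock: 7.45
position: [0.5296, 0.1796, 0.0123]
ee_rot: [-2.739, -1.537, -0.007]
force: [1.9, 2.0, -0.1]
width: 0.545
clock: 7.65
position: [0.5278, 0.1773, 0.0116]
ee_rot: [-2.741, -1.536, 0.0]
force: [0.0, 3.0, -3.8]
width: 0.542
t7.65 pos [0.5278 0.1773 0.0116] az 58.5 tilt [-0. -0. -1.] F [ 0.   3.  -3.8] w 0.542 j7 -1.34
 shift cm [-0.1   0.09  0.36] turn 0.0
```

View pics/crop3.png

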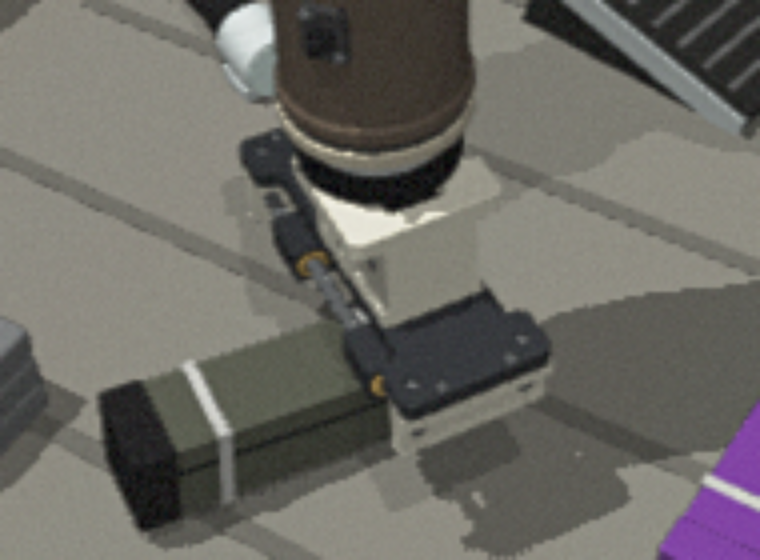

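```bash
python3 -m crank '[[[0,0,0],0,0],[[0,0,0],0,0],[[0,0,0],0,0],[[0,0,0],0,0],[[0,0,0],0,0]]' 9
python3 -m crank '[[[0,0,-3],0,0],[[0,0,-4],0,0],[[0,0,-4],0,0],[[-5,0,0],0,0],[[-5,0,0],0,0]]' 9
python3 -m crank '[[[-4,0,0],0,0],[[0,0,0],0,0],[[0,0,0],0,0]]' 9
python3 - <<'E'
from h import *
go(.528,.176,.008,58.5)
p,d=get_image('top');cv2.imwrite('pics/top3.png',p[:,:,::-1]); W=world("top",d)
for r in masks_of("case_center","top"):
    m=r['region']; Q=W[m&(d>0)]; T=Q[(Q[:,2]>.04)&(Q[:,2]<.06)]
    print(r['score'],m.sum(),len(T)>20 and cv2.minAreaRect((T[:,:2]*1000).astype(np.float32)))
p,d=get_image('side');cv2.imwrite('pics/side3.png',p[:,:,::-1]); W=world("side",d)
for r in masks_of("case_center","side"):
    m=r['region']; Q=W[m&(d>0)]; T=Q[(Q[:,2]>.04)&(Q[:,2]<.06)]
    print(r['score'],m.sum(),len(T)>20 and cv2.minAreaRect((T[:,:2]*1000).astype(np.float32)))
E
```

```text
clock: 8.2
position: [0.5278, 0.1771, 0.0118]
ee_rot: [2.741, 1.535, -0.0]
force: [-0.6, 0.8, 0.3]
width: 0.927
clock: 8.7
position: [0.4762, 0.0923, 0.123]
ee_rot: [2.738, 1.538, 0.006]
force: [0.6, -1.7, 0.3]
width: 0.999
clock: 9.0
position: [0.4547, 0.0571, 0.122]
ee_rot: [2.742, 1.533, 0.001]
force: [0.1, 1.6, -0.1]
width: 1.0
t9.00 pos [0.4547 0.0571 0.122 ] az 58.4 tilt [ 0.001 -0.    -1.   ] F [ 0.1  1.6 -0.1] w 1.000 j7 -1.05
 shift cm [13.97  0.   11.41] turn -0.1
0.89 1931 ((557.0458374023438, 224.00003051757812), (180.14401245117188, 49.92610168457031), 58.44612121582031)
0.89 2361 ((385.532470703125, 384.77166748046875), (178.86460876464844, 51.41696548461914), 1.1691681146621704)
0.85 1221 ((335.44940185546875, 162.00628662109375), (116.0978012084961, 50.26500701904297), 88.57776641845703)
0.77 2891 ((333.4182434082031, 132.79525756835938), (181.98353576660156, 49.87458419799805), 88.50807189941406)
0.68 4868 ((384.63616943359375, 386.9996032714844), (180.5541534423828, 50.73624801635742), 0.8794368505477905)
0.64 3181 ((555.2835693359375, 226.4344940185547), (179.67308044433594, 53.302696228027344), 58.21294403076172)
```

View pics/top3.png

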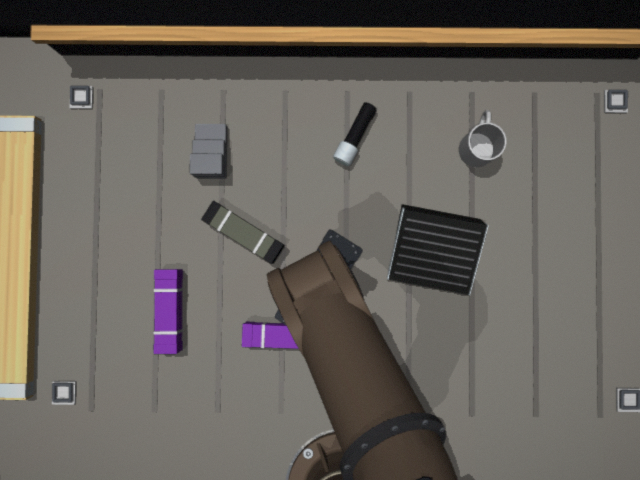

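The case is whole, at (243,232) in the top view, having slid about 56 mm along its length as it was laid down. Its centre is now (0.5565, 0.2245) at az 58.4. I'll grip 68 mm from the centre towards the light end.

```bash
python3 -c "
from h import *
go(.592,.2825,.009,58.4)"
```

```text
t9.20 pos [0.4554 0.0592 0.1218] az 58.6 tilt [ 0.001  0.001 -1.   ] F [-0.4  0.2  1.1] w 1.002 j7 -1.05
 shift cm [26.17  0.03 11.31] turn 0.2
```

```bash
python3 -m crank '[[[4.5,0,0],0,0],[[4.5,0,0],0,0],[[4.5,0,0],0,0],[[4.5,0,0],0,0],[[4.2,0,0],0,0]]' 9
python3 -m crank '[[[4,0,0],0,0],[[0,0,0],0,0],[[0,0,0],0,0],[[0,0,0],0,0]]' 9
python3 -c "
from h import *
go(.592,.2825,.009,58.4)"
```

```text
clock: 9.7
position: [0.5713, 0.2505, 0.1213]
ee_rot: [-2.739, -1.538, -0.0]
force: [0.2, 0.3, 0.5]
width: 1.0
clock: 10.1
position: [0.591, 0.2809, 0.1211]
ee_rot: [2.74, 1.536, -0.002]
force: [0.6, -0.8, -0.2]
width: 1.0
t10.10 pos [0.591  0.2809 0.1211] az 58.5 tilt [-0.001 -0.001 -1.   ] F [ 0.6 -0.8 -0.2] w 1.000 j7 -1.35
 shift cm [ 0.2   0.   11.21] turn 0.1
```

```bash
python3 -m crank '[[[0.2,0,3],0,0],[[0,0,3],0,0],[[0,0,3],0,0],[[0,0,1.9],0,0],[[0,0,0],0,0]]' 9
python3 -m crank '[[[0,0,0],0,0],[[0,0,0],0,0]]' 9
python3 -c "
from h import *
go(.592,.2825,.009,58.4)"
python3 -m crank '[[[0,0,0],0,255],[[0,0,0],0,255],[[0,0,0],0,255],[[0,0,0],0,255],[[0,0,0],0,255]]' 10
python3 -m crank '[[[0,0,0],0,255],[[0,0,0],0,255],[[0,0,0],0,255],[[0,0,0],0,255],[[0,0,0],0,255]]' 10
python3 -c "
from h import *
go(.592,.2825,.009,58.4)"
```

```text
clock: 10.6
position: [0.5907, 0.2803, 0.01]
ee_rot: [2.741, 1.534, -0.009]
force: [0.1, 0.2, -0.3]
width: 1.001
clock: 10.8
position: [0.5934, 0.2831, 0.0144]
ee_rot: [2.741, 1.535, 0.003]
force: [-0.2, 0.2, 0.7]
width: 1.002
t10.80 pos [0.5934 0.2831 0.0144] az 58.5 tilt [ 0.002  0.001 -1.   ] F [-0.2  0.2  0.7] w 1.002 j7 -1.41
 shift cm [-0.13 -0.09  0.54] turn 0.1
clock: 11.3
position: [0.5926, 0.283, 0.0128]
ee_rot: [2.741, 1.536, 0.0]
force: [0.7, 0.4, -0.2]
width: 0.616
clock: 11.8
position: [0.5925, 0.2829, 0.0127]
ee_rot: [2.741, 1.536, -0.0]
force: [0.1, -0.9, 0.0]
width: 0.543
t11.80 pos [0.5925 0.2829 0.0127] az 58.5 tilt [-0. -0. -1.] F [ 0.1 -0.9  0. ] w 0.543 j7 -1.41
 shift cm [-0.06 -0.02  0.37] turn 0.1
```

```bash
python3 -m crank '[[[0,0,0],0,120],[[0,0,0],0,80],[[0,0,0],0,80],[[-0.05,0,0.5],0,80],[[0,0,0],0,80]]' 10
python3 -m crank '[[[0,0,0],0,255],[[0,0,0],0,255],[[0,0,0],0,255],[[0,0,0],0,255],[[0,0,0],0,255]]' 10
python3 -m crank '[[[0,0,0],0,255],[[0,0,0],0,255],[[0,0,0],0,255],[[0,0,-0.5],0,255],[[0,0,-0.7],0,255]]' 10
python3 -m crank '[[[0,0,-1],0,255],[[0,0,-1],0,255],[[0,0,-1],0,255],[[0,0,-1],0,255],[[0,0,-1],0,255]]' 10
python3 -c "
from h import *
go(.592,.2825,.2,58.4)
p,d=get_image('side');
cv2.imwrite('pics/crop4.png',cv2.resize(p[180:360,180:400,::-1],None,fx=3,fy=3))"
```

```text
clock: 12.3
position: [0.5919, 0.2821, 0.0069]
ee_rot: [2.741, 1.535, -0.002]
force: [0.6, 0.0, -0.0]
width: 0.682
clock: 12.8
position: [0.5923, 0.2826, 0.0077]
ee_rot: [-2.741, -1.536, 0.0]
force: [-0.7, -0.4, -1.5]
width: 0.542
clock: 13.3
position: [0.5915, 0.2814, 0.0193]
ee_rot: [2.74, 1.535, -0.004]
force: [-0.5, -2.3, -3.3]
width: 0.542
clock: 13.8
position: [0.5923, 0.2826, 0.0708]
ee_rot: [2.741, 1.536, 0.0]
force: [-0.2, -1.4, -4.4]
width: 0.543
t13.80 pos [0.5923 0.2826 0.0708] az 58.5 tilt [ 0.  0. -1.] F [-0.2 -1.4 -4.4] w 0.543 j7 -1.38
 shift cm [ -0.02  -0.02 -12.92] turn 0.1
```

View pics/crop4.png

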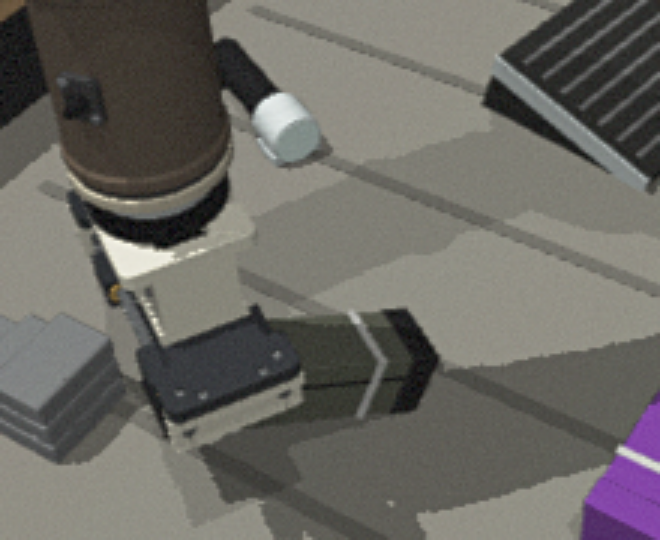

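The case pivots as expected, with the heavy end still on the deck. I'll keep lifting.

```bash
python3 -m crank '[[[0,0,-1.2],0,255],[[0,0,-1.2],0,255],[[0,0,-1.2],0,255],[[0,0,-1.2],0,255],[[0,0,-1.2],0,255]]' 10
python3 -m crank '[[[0,0,-1.5],0,255],[[0,0,-1.5],0,255],[[0,0,-2],0,255],[[0,0,-2],0,255],[[0,0,-2],0,255]]' 10
python3 -m crank '[[[0,0,-2],0,255],[[0,0,-2],0,255],[[0,0,0],0,255],[[0,0,0],0,255],[[0,0,0],0,255]]' 10
python3 -c "
from h import *
go(.592,.2825,.2,58.4)
p,d=get_image('side');
cv2.imwrite('pics/side5.png',p[:,:,::-1])"
```

```text
clock: 14.35
position: [0.5923, 0.2826, 0.1308]
ee_rot: [-2.741, -1.536, -0.0]
force: [-0.5, -1.4, -5.6]
width: 0.544
clock: 14.85
position: [0.5921, 0.2828, 0.2213]
ee_rot: [-2.74, -1.536, -0.001]
force: [-0.7, -1.1, -7.6]
width: 0.547
clock: 15.35
position: [0.5917, 0.2821, 0.2584]
ee_rot: [2.741, 1.536, -0.003]
force: [-0.1, -0.4, -7.2]
width: 0.539
t15.35 pos [0.5917 0.2821 0.2584] az 58.5 tilt [-0.002 -0.001 -1.   ] F [-0.1 -0.4 -7.2] w 0.539 j7 -1.29
 shift cm [0.06 0.01 5.84] turn 0.1
```

View pics/side5.png

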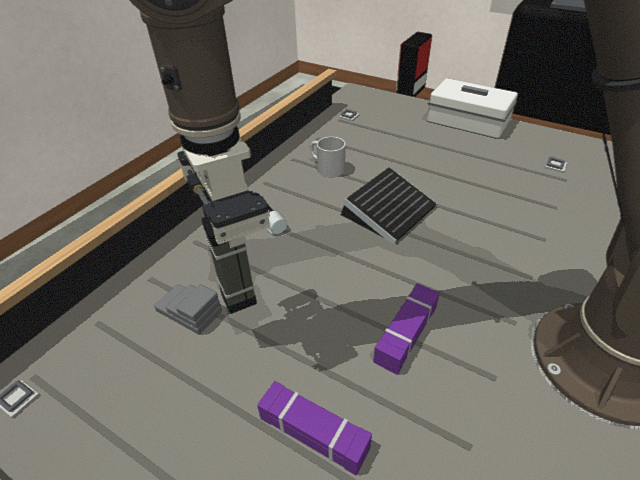

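It hangs heavy end down at (240,270), with the foot about 0.12 m up, clear of the mug and step. I'll carry it gently to above the step.

```bash
python3 -m crank '[[[-0.8,0.3,0],0,255],[[-1.6,0.7,0],0,255],[[-2.4,1,0],0,255],[[-2.8,1.2,0],0,255],[[-2.8,1.2,0],0,255]]' 10
python3 -m crank '[[[-2.8,1.2,0],0,255],[[-2.8,1.2,0],0,255],[[-2.8,1.2,0],0,255],[[-2.8,1.2,0],0,255],[[-2.8,1.2,0],0,255]]' 10
python3 -m crank '[[[-2.8,1.2,0],0,255],[[-2.8,1.2,0],0,255],[[-2.8,1.2,0],0,255],[[-2.8,1.2,0],0,255],[[-2.4,1,0],0,255]]' 10
python3 -m crank '[[[-1.6,0.7,0],0,255],[[-0.8,0.3,0],0,255],[[0,0,0],3,255],[[0,0,0],5,255],[[0,0,0],6,255]]' 10
python3 -m crank '[[[0,0,0],6,255],[[0,0,0],6,255],[[0,0,0],6,255],[[0,0,0],6,255],[[0,0,0],6,255]]' 10
python3 -m crank '[[[0,0,0],6,255],[[0,0,0],6,255],[[0,0,0],5,255],[[0,0,0],4,255],[[0,0,0],3.5,255]]' 10
python3 -m crank '[[[0,0,0],0,255],[[0,0,0],0,255],[[0,0,0],0,255]]' 10
python3 -c "
from h import *
go(.519,-.197,.23,-10)
p,d=get_image('side');
cv2.imwrite('pics/side6.png',p[:,:,::-1])"
```

```text
clock: 15.9
position: [0.575, 0.1679, 0.2594]
ee_rot: [2.741, 1.534, -0.001]
force: [1.0, 0.3, -6.1]
width: 0.542
clock: 16.4
position: [0.5525, 0.0171, 0.2597]
ee_rot: [2.741, 1.533, -0.001]
force: [0.3, -0.3, -7.3]
width: 0.544
clock: 16.9
position: [0.5304, -0.1296, 0.2597]
ee_rot: [2.742, 1.532, -0.002]
force: [0.2, -1.9, -7.1]
width: 0.543
clock: 17.4
position: [0.5273, -0.1518, 0.2597]
ee_rot: [-2.909, -1.185, 0.0]
force: [-0.1, 0.3, -8.2]
width: 0.545
clock: 17.9
position: [0.5275, -0.1515, 0.2597]
ee_rot: [-3.117, -0.391, 0.0]
force: [0.3, 0.1, -6.6]
width: 0.545
clock: 18.4
position: [0.5275, -0.1514, 0.2597]
ee_rot: [-3.129, 0.277, 0.0]
force: [-0.0, 0.7, -7.3]
width: 0.545
clock: 18.7
position: [0.5278, -0.1517, 0.2597]
ee_rot: [-3.13, 0.271, 0.0]
force: [-0.5, 0.4, -6.9]
width: 0.545
t18.70 pos [ 0.5278 -0.1517  0.2597] az -9.9 tilt [-0.  0. -1.] F [-0.5  0.4 -6.9] w 0.545 j7 -1.63
 shift cm [-0.09  4.61  2.97] turn 0.1
```

View pics/side6.png

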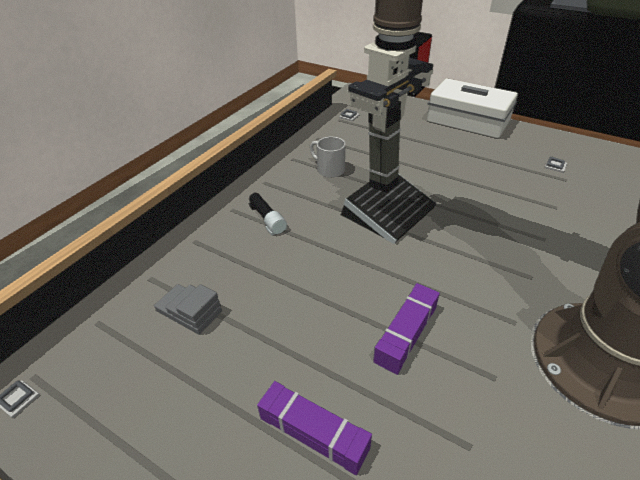

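It hangs upright above the step. I'll move over the centre, come down near touch and measure the lean.

```bash
python3 -m crank '[[[0,1,0],0,255],[[0,1.8,0],0,255],[[-0.1,1.3,1],0,255],[[0,0.5,2],0,255],[[0,0,2],0,255]]' 10
python3 -m crank '[[[0,0,0.7],0,255],[[0,0,0],0,255],[[0,0,0],0,255],[[0,0,0],0,255]]' 10
cat >> h.py <<'E'
def lean():
    p,d=get_image('side'); W=world('side',d)
    u=np.array([np.cos(np.radians(-10)),np.sin(np.radians(-10)),0]); v=np.array([-u[1],u[0],0])
    for r in masks_of('case_center','side')[:4]:
        m=cv2.erode(r['region'].astype(np.uint8),np.ones((3,3)))>0
        Q=W[m&(d>0)]; c=np.median(Q,0)
        if abs(c[0]-.5)>.12 or abs(c[1]+.2)>.15: continue
        Q=Q[Q[:,2]>.08]; s=Q[:,2]; b=(Q-[.52,-.197,0])@v; a=(Q-[.52,-.197,0])@u
        print(r['score'],len(Q),'z',np.percentile(s,[1,99]).round(3),'u',np.percentile(a,[1,99]).round(3),'v',np.percentile(b,[1,99]).round(3))
        # per height bin: extents along u of the visible outline
        for lo in np.arange(.06,.24,.015):
            k=(s>lo)&(s<lo+.015)
            if k.sum()>15: print('  %.3f'%(lo+.0075),k.sum(),'u %s v %s'%(np.percentile(a[k],[2,50,98]).round(4),np.percentile(b[k],[2,50,98]).round(4)))
    return p
E
python3 -c "
from h import *
go(.519,-.197,.186,-10)
p=lean();
cv2.imwrite('pics/crop7.png',cv2.resize(p[40:260,300:480,::-1],None,fx=2.7,fy=2.7))"
```

```text
clock: 19.25
position: [0.5183, -0.1993, 0.2086]
ee_rot: [3.128, -0.277, 0.0]
force: [0.5, -0.0, -8.3]
width: 0.544
clock: 19.65
position: [0.5198, -0.1971, 0.2038]
ee_rot: [3.129, -0.273, 0.003]
force: [1.1, -0.2, -7.2]
width: 0.547
t19.65 pos [ 0.5198 -0.1971  0.2038] az -10.0 tilt [ 0.002 -0.001 -1.   ] F [ 1.1 -0.2 -7.2] w 0.547 j7 -1.56
 shift cm [-0.08  0.    1.78] turn 0.0
0.7 1461 z [0.082 0.235] u [-0.026  0.028] v [-0.019  0.027]
  0.082 92 u [-0.0267 -0.0154  0.0197] v [-0.0115  0.0235  0.0274]
  0.098 134 u [-0.0262 -0.015   0.0209] v [-0.0125  0.0235  0.0273]
  0.112 144 u [-0.0249 -0.0166  0.0203] v [-0.0175  0.023   0.0267]
  0.128 149 u [-0.0236 -0.0149  0.0209] v [-0.0204  0.0232  0.0263]
  0.143 151 u [-0.0222 -0.0129  0.0251] v [-0.0147  0.0233  0.0268]
  0.158 159 u [-0.0209 -0.0107  0.0256] v [-0.0135  0.0234  0.027 ]
  0.172 160 u [-0.0199 -0.0082  0.0274] v [-0.0141  0.0235  0.0269]
  0.188 167 u [-0.0186 -0.0073  0.0271] v [-0.0165  0.0238  0.0275]
  0.203 114 u [-0.018  -0.0147  0.0276] v [-0.0171  0.02    0.0272]
  0.217 86 u [-0.0167 -0.0149  0.03  ] v [-0.0172  0.0105  0.0274]
  0.232 105 u [-0.0157 -0.0126  0.0017] v [-0.0165  0.0003  0.0255]
```

View pics/crop7.png

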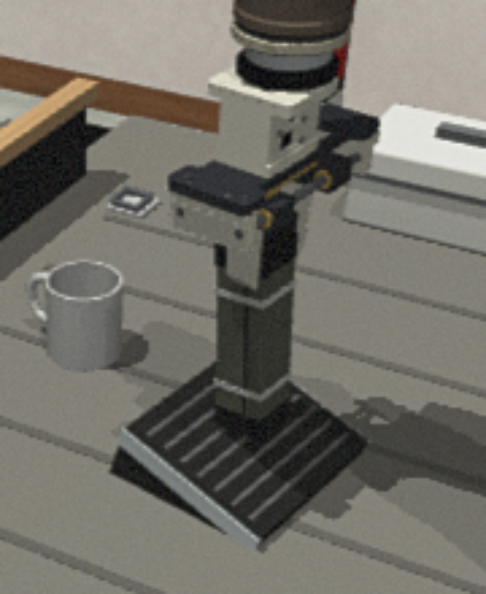

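Lean is about 4.6° the wrong way from swing friction, which the pivoting will take out. I'll shift 1 cm upslope so the foot lands central, then lower to contact.

```bash
python3 -m crank '[[[0.5,0,0.5],0,255],[[0.5,0,0.4],0,255],[[0,0,0.3],0,255],[[0,0,0],0,255],[[0,0,0],0,255]]' 9
python3 -m crank '[[[0,0,0.2],0,255],[[0,0,0],0,255]]'
python3 -m crank '[[[0,0,0.2],0,255],[[0,0,0],0,255]]'
python3 -c "
from h import *
go(.53,-.199,.188,-10)"
```

```text
clock: 20.25
position: [0.5314, -0.1992, 0.1929]
ee_rot: [3.129, -0.273, 0.009]
force: [0.2, 0.8, 7.0]
width: 0.547
clock: 20.45
position: [0.5317, -0.1992, 0.1913]
ee_rot: [3.128, -0.273, 0.01]
force: [-0.4, 0.1, 10.6]
width: 0.54
clock: 20.65
position: [0.5318, -0.1992, 0.1894]
ee_rot: [3.128, -0.273, 0.01]
force: [-1.3, -0.1, 11.0]
width: 0.547
t20.65 pos [ 0.5318 -0.1992  0.1894] az -10.0 tilt [ 0.006 -0.002 -1.   ] F [-1.3 -0.1 11. ] w 0.547 j7 -1.56
 shift cm [-0.18  0.01  0.14] turn 0.0
```

```bash
python3 -m crank '[[[-0.8,0,0.05],0,255],[[-0.8,0,0.1],0,255],[[-0.7,0,0.15],0,255],[[-0.7,0,0.15],0,255],[[0,0,0],0,255]]' 9
python3 -m crank '[[[-0.7,0,0.2],0,255],[[-0.7,0,0.2],0,255],[[0,0,0],0,255]]' 9
python3 -c "
from h import *
go(.53,-.199,.188,-10)
p=lean();
cv2.imwrite('pics/crop8.png',cv2.resize(p[40:260,300:480,::-1],None,fx=2.7,fy=2.7))"
```

```text
clock: 21.15
position: [0.4982, -0.1934, 0.1822]
ee_rot: [3.13, -0.274, -0.002]
force: [-3.3, 0.5, 4.4]
width: 0.544
clock: 21.45
position: [0.484, -0.1909, 0.1774]
ee_rot: [-3.129, 0.274, 0.003]
force: [-1.4, -0.0, -2.2]
width: 0.544
t21.45 pos [ 0.484  -0.1909  0.1774] az -10.0 tilt [-0.002  0.    -1.   ] F [-1.4 -0.  -2.2] w 0.544 j7 -1.55
 shift cm [ 4.67  0.   -1.07] turn 0.0
0.73 907 z [0.082 0.218] u [-0.058  0.006] v [-0.011  0.027]
  0.082 75 u [-0.0351 -0.0215  0.007 ] v [-0.0102  0.0245  0.0269]
  0.098 113 u [-0.0376 -0.0215  0.0067] v [-0.011   0.0237  0.0266]
  0.112 115 u [-0.0401 -0.0246  0.0015] v [-0.0093  0.0238  0.0265]
  0.128 114 u [-0.0426 -0.0286 -0.0013] v [-0.0071  0.0236  0.0268]
  0.143 129 u [-0.0455 -0.031  -0.0037] v [-0.0082  0.0236  0.0268]
  0.158 119 u [-0.048  -0.0353 -0.0055] v [-0.0066  0.0236  0.0263]
  0.172 80 u [-0.0512 -0.0476 -0.0072] v [-0.0092  0.0235  0.027 ]
  0.188 45 u [-0.054  -0.052  -0.0093] v [-0.0117  0.0113  0.0262]
  0.203 50 u [-0.0577 -0.0552 -0.05  ] v [-0.0056  0.0167  0.0268]
  0.217 67 u [-0.0588 -0.0547 -0.0483] v [-0.0114  0.0102  0.0266]
```

View pics/crop8.png

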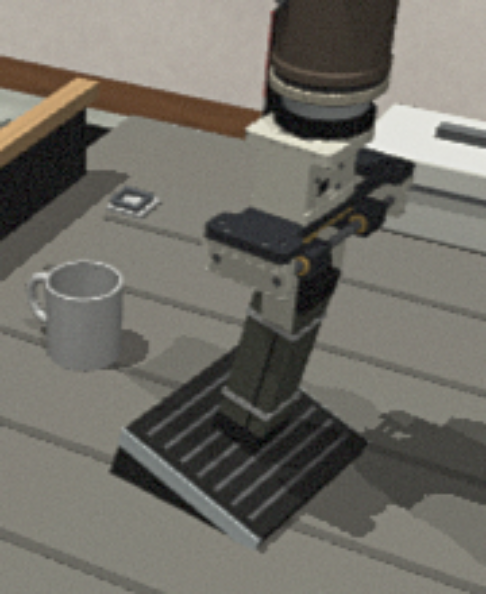

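Lean is now 10.6° downslope. About 6.4° remains, which is 17 mm back and about 8 mm down.

```bash
python3 -m crank '[[[-0.6,0,0.3],0,255],[[-0.6,0,0.3],0,255],[[-0.3,0,0.2],0,255],[[0,0,0],0,255],[[0,0,0],0,255]]' 9
python3 -c "
from h import *
go(.53,-.199,.188,-10)
p=lean();
cv2.imwrite('pics/crop9.png',cv2.resize(p[40:260,300:480,::-1],None,fx=2.7,fy=2.7))"
```

```text
clock: 22.05
position: [0.47, -0.1884, 0.1701]
ee_rot: [-3.13, 0.273, 0.002]
force: [-5.9, 0.5, 4.8]
width: 0.544
t22.05 pos [ 0.47   -0.1884  0.1701] az -10.0 tilt [-0.001  0.    -1.   ] F [-5.9  0.5  4.8] w 0.544 j7 -1.55
 shift cm [ 6.09  0.01 -1.8 ] turn 0.0
0.84 936 z [0.081 0.21 ] u [-0.074  0.003] v [-0.015  0.028]
  0.082 77 u [-0.0399 -0.023   0.0076] v [-0.0152  0.0239  0.0275]
  0.098 122 u [-0.0435 -0.0253  0.0037] v [-0.0111  0.0239  0.0273]
  0.112 114 u [-0.0482 -0.0315 -0.0018] v [-0.0105  0.0239  0.0266]
  0.128 124 u [-0.0525 -0.0339 -0.0047] v [-0.0102  0.0241  0.0267]
  0.143 127 u [-0.0569 -0.0412 -0.0098] v [-0.0106  0.0243  0.0271]
  0.158 128 u [-0.0621 -0.0429 -0.015 ] v [-0.0097  0.0241  0.0269]
  0.172 77 u [-0.0657 -0.0616 -0.0174] v [-0.01    0.0231  0.0278]
  0.188 53 u [-0.0711 -0.0662 -0.0206] v [-0.0064  0.023   0.0263]
  0.203 100 u [-0.0745 -0.071  -0.0627] v [-0.0158  0.0121  0.0273]
```

View pics/crop9.png

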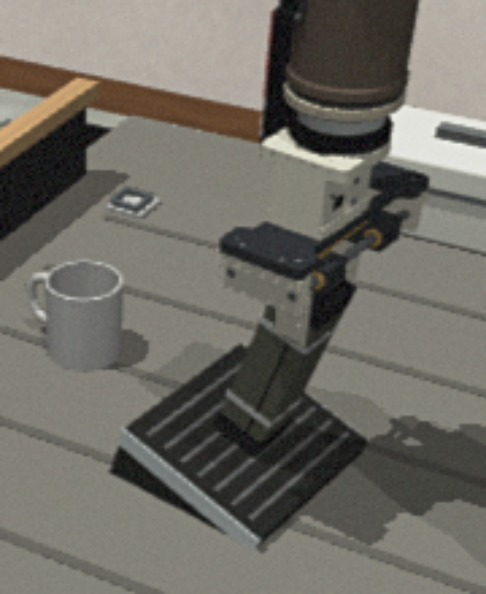

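```bash
python3 -m crank '[[[-0.25,0,0.1],0,255],[[0,0,0],0,255],[[0,0,0],0,255]]' 9
python3 -c "
from h import *
go(.53,-.199,.188,-10)
p=lean()"
python3 -m crank '[[[0,0,0],0,255],[[0,0,0],0,255],[[0,0,0],0,255]]' 3
python3 -c "
from h import *
go(.53,-.199,.188,-10)
p=lean()"
```

```text
clock: 22.45
position: [0.4685, -0.1881, 0.1692]
ee_rot: [3.13, -0.273, 0.001]
force: [-2.8, -0.7, 1.3]
width: 0.544
t22.45 pos [ 0.4685 -0.1881  0.1692] az -10.0 tilt [ 0. -0. -1.] F [-2.8 -0.7  1.3] w 0.544 j7 -1.55
 shift cm [ 6.24  0.01 -1.87] turn 0.0
0.68 900 z [0.082 0.209] u [-0.076  0.002] v [-0.012  0.027]
  0.082 76 u [-0.0402 -0.0235  0.0058] v [-0.0097  0.024   0.027 ]
  0.098 108 u [-0.0446 -0.0256  0.0017] v [-0.0082  0.0241  0.0274]
  0.112 115 u [-0.0495 -0.0302 -0.0023] v [-0.0046  0.0236  0.0275]
  0.128 117 u [-0.0539 -0.0371 -0.0077] v [-0.0065  0.0237  0.0269]
  0.143 123 u [-0.0584 -0.0393 -0.0119] v [-0.0079  0.0242  0.027 ]
  0.158 131 u [-0.0634 -0.0426 -0.0154] v [-0.006   0.024   0.0268]
  0.172 74 u [-0.0669 -0.0624 -0.0193] v [-0.0101  0.023   0.0268]
  0.188 51 u [-0.0728 -0.068  -0.0226] v [-0.0079  0.0232  0.0266]
  0.203 101 u [-0.0763 -0.0721 -0.0651] v [-0.0155  0.0129  0.0271]
clock: 22.85
position: [0.4683, -0.188, 0.1691]
ee_rot: [-3.13, 0.273, 0.0]
force: [-1.6, 0.2, 0.5]
width: 0.542
t22.85 pos [ 0.4683 -0.188   0.1691] az -10.0 tilt [-0.  0. -1.] F [-1.6  0.2  0.5] w 0.542 j7 -1.55
 shift cm [ 6.26  0.01 -1.89] turn 0.0
0.9 864 z [0.082 0.209] u [-0.076  0.002] v [-0.01   0.028]
  0.082 71 u [-0.0407 -0.0241  0.0048] v [-0.0049  0.0238  0.0274]
  0.098 109 u [-0.0448 -0.0244  0.0027] v [-0.0032  0.0242  0.0272]
  0.112 111 u [-0.0495 -0.0316 -0.0026] v [-0.0041  0.0242  0.0269]
  0.128 126 u [-0.0542 -0.0364 -0.0075] v [-0.0074  0.0238  0.0266]
  0.143 120 u [-0.0591 -0.0403 -0.0122] v [-0.0098  0.0241  0.0271]
  0.158 122 u [-0.0637 -0.042  -0.0165] v [-0.0044  0.0242  0.0275]
  0.172 66 u [-0.0677 -0.0621 -0.0191] v [-0.0065  0.0232  0.0277]
  0.188 45 u [-0.073  -0.0685 -0.0234] v [-0.0036  0.0234  0.0264]
  0.203 93 u [-0.0766 -0.0725 -0.0659] v [-0.013   0.0137  0.0267]
```

Lean is 16.7° against the 17° slope, and the wrist no longer carries any weight. I'll open slightly and check before leaving.

```bash
python3 -m crank '[[[0,0,0],0,100],[[0,0,0],0,95],[[0,0,0],0,95],[[0,0,0],0,95],[[0,0,0],0,95]]' 3
python3 -c "
from h import *
go(.53,-.199,.188,-10)
p=lean()"
```

```text
clock: 23.45
position: [0.4684, -0.188, 0.1693]
ee_rot: [3.13, -0.273, 0.0]
force: [-0.7, 0.4, -0.4]
width: 0.624
t23.45 pos [ 0.4684 -0.188   0.1693] az -10.0 tilt [ 0. -0. -1.] F [-0.7  0.4 -0.4] w 0.624 j7 -1.55
 shift cm [ 6.26  0.01 -1.87] turn 0.0
0.68 963 z [0.081 0.209] u [-0.076  0.004] v [-0.017  0.028]
  0.082 75 u [-0.0407 -0.0238  0.0073] v [-0.0071  0.0244  0.0267]
  0.098 111 u [-0.0452 -0.0244  0.0043] v [-0.0044  0.0241  0.0271]
  0.112 117 u [-0.0493 -0.0295 -0.0013] v [-0.0048  0.0241  0.027 ]
  0.128 125 u [-0.0543 -0.0351 -0.0063] v [-0.0104  0.0241  0.0269]
  0.143 140 u [-0.0589 -0.0397 -0.0107] v [-0.0157  0.0239  0.0267]
  0.158 125 u [-0.0643 -0.0435 -0.0138] v [-0.0138  0.024   0.027 ]
  0.172 79 u [-0.0682 -0.0636 -0.0167] v [-0.0138  0.0233  0.0267]
  0.188 55 u [-0.0738 -0.0691 -0.023 ] v [-0.0124  0.0229  0.027 ]
  0.203 130 u [-0.0769 -0.0724 -0.0638] v [-0.0184  0.0104  0.0274]
```

It stays up on its own. I'll open fully and withdraw straight up, then look.

```bash
python3 -m crank '[[[0,0,0],0,0],[[0,0,0],0,0],[[0,0,0],0,0],[[0,0,0],0,0],[[0,0,0],0,0]]' 
python3 -m crank '[[[0,0,-1],0,0],[[0,0,-1.5],0,0],[[0,0,-2],0,0],[[0,0,-3],0,0],[[0,0,-3],0,0]]'
python3 -m crank '[[[0,0,-3],0,0],[[0,0,-2],0,0],[[0,0,0],0,0],[[0,0,0],0,0],[[0,0,0],0,0]]'
python3 -m crank '[[[0,0,0],0,0],[[0,0,0],0,0],[[0,0,0],0,0],[[0,0,0],0,0],[[0,0,0],0,0]]'
python3 -c "
from h import *
go(.53,-.199,.188,-10)
p=lean()
cv2.imwrite('pics/sideA.png',p[:,:,::-1])
p,d=get_image('top')
for l in('torch','chock','mug'):
    r=look_for(l,'top')
    if r: print(l,np.round(r[0]['location'],3))"
```

```text
clock: 24.05
position: [0.4683, -0.188, 0.1692]
ee_rot: [3.13, -0.273, -0.0]
force: [-0.3, -0.3, 0.2]
width: 0.986
clock: 24.55
position: [0.4681, -0.1879, 0.2759]
ee_rot: [-3.13, 0.273, 0.0]
force: [0.0, -0.2, -0.2]
width: 0.998
clock: 25.05
position: [0.4677, -0.1879, 0.3235]
ee_rot: [-3.129, 0.273, 0.002]
force: [-0.3, 0.2, 0.2]
width: 1.0
clock: 25.55
position: [0.4683, -0.188, 0.3241]
ee_rot: [3.13, -0.273, -0.0]
force: [0.1, 0.4, 0.5]
width: 1.0
t25.55 pos [ 0.4683 -0.188   0.3241] az -10.0 tilt [-0.  0. -1.] F [0.1 0.4 0.5] w 1.000 j7 -1.51
 shift cm [6.270e+00 1.000e-02 1.361e+01] turn 0.0
0.65 1330 z [0.082 0.218] u [-0.076 -0.002] v [-0.014  0.028]
  0.082 74 u [-0.0404 -0.0257  0.0041] v [-0.0041  0.0242  0.028 ]
  0.098 106 u [-0.0447 -0.0254  0.0005] v [-0.0011  0.0238  0.0265]
  0.112 106 u [-0.0498 -0.0295 -0.0042] v [-0.0005  0.0238  0.0264]
  0.128 113 u [-0.0541 -0.0358 -0.0075] v [-0.0036  0.0243  0.0266]
  0.143 125 u [-0.0583 -0.041  -0.0116] v [-0.0032  0.024   0.0275]
  0.158 118 u [-0.064  -0.0427 -0.0167] v [-0.0062  0.0241  0.0268]
  0.172 146 u [-0.0685 -0.0504 -0.021 ] v [-0.0088  0.0238  0.0271]
  0.188 130 u [-0.0739 -0.0536 -0.0261] v [-0.0063  0.0241  0.027 ]
  0.203 209 u [-0.0767 -0.0661 -0.0293] v [-0.0125  0.0237  0.0281]
  0.217 203 u [-0.0642 -0.0473 -0.034 ] v [-0.0161  0.0074  0.0267]
torch [ 0.765 -0.022  0.038]
chock [0.727 0.3   0.042]
mug [ 0.756 -0.296  0.036]
```

View pics/sideA.png

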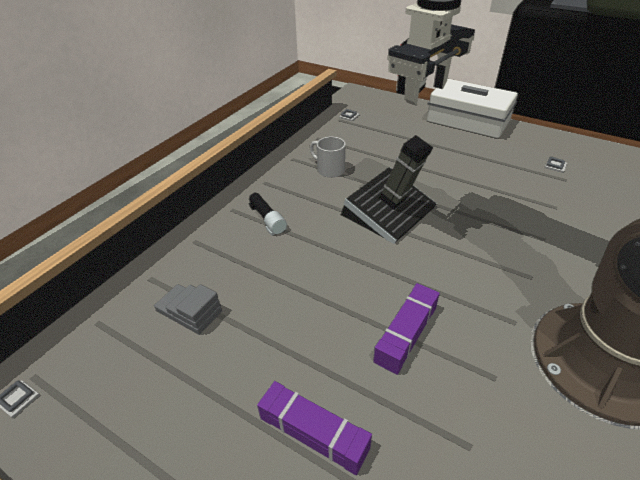

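The case stands alone on the step, foot at (395,195) and top at (415,148), leaning 17° with the slope and steady. The gripper is clear above it and the bystanders haven't moved, so I'll hand in.

```bash
python3 -c "
from cell import workorder
print(workorder.sign_off())"
```

```text
the job is handed in; nothing more can be done
None
```

The tool case is standing on the step, heavy end down and square on its foot, and the job is handed in; no verdict was reported.

- **Finding the heavy end:** I lifted the case by its middle at 9 N. The end nearer the robot sank to about z 0.05 m and the other rose to 0.19 m, so the near end is the heavy one.
- **Placing it:** I laid it down again and regripped near the light end. It hung heavy end below, so I lowered it onto the step, let it pivot until the foot seated, and let go.
- **Side effect:** the case slid about 56 mm along its length when I laid it back on the deck. I measured its position again before regripping.
- **Last checks:** about 2 s after full release it still leaned about 17°, the same as the slope. The gripper was open and about 0.1 m clear of it, with wrist force near zero.
- **Bystanders:** the torch, chock and mug were where they started, within the camera's error of a few millimetres.
- **Limits:** the arm clock stood at about 25.7 s of the 69 s allowed, and wrist readings stayed under about 15 N. No check failed or disagreed.

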